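Close three sample jars with the caps that fit them

ROBOT

A 6-joint arm with a two-finger parallel gripper is mounted at the origin on a cart in front of the work surface, level with it; the furniture and walls round the work are solid. World frame = base frame: x ahead of the robot, y to its left, z up, the work surface at z = 0. Lengths are in m, angles in rad, forces in N, time in s.
With the tool pointing down it reaches from about 0.35 to 0.875 m from the base axis. Payload 4.2 kg.
Tool frame: the origin (TCP) lies between the finger pads; the fingertips stand 22 mm ahead of it and the grasp point (between the pads) lies 3 mm ahead of it (r.finger_overhang is the z of the fingertips in the tool frame, in m); z points along the fingers, y is the line along which they close (so a half turn about z gives the same grasp; the last joint's range is limited). The gripper opens to 87 mm and grips with 3 to 60 N. Pads are 19 mm wide; open, the fingers measure 117 mm over their backs; the gripper's body (75 mm by 190 mm) begins 51 mm behind the grasp point.
Start: joints at [-1.037, 0.385, 0.008, 0, -1.194, -0.259], TCP at [0.17, -0.602, 0.245] pointing down, gripper open.
Joint ranges: [-3.14, 3.14], [-1.21, 2.06], [-1.07, 1.41], [-3.16, 2.05], [-2.99, -0.16], [-3.1, 3.1]. Speed limits (rad/s): [2.79, 2.79, 3.14, 3.14, 3.14, 3.14].

INTERFACE

Orientations are given as a 3x3 rotation matrix whose columns are the frame's x, y, z axes.
In Python, from station import monitor, optics, r gives the robot as it stands.
- The arm moves only by the tool send_rows, never from a script. Its arguments are lists of equal length, an entry for each row: "fingers": the closure, from -1 (fully open) to 1 (shut), so that 0 is half open; "linear": the shift along the tool's x, y, z in cm, a list of three; "delta_rot": the turn, a rotation vector about the tool's x, y, z in rad, a list of three. A call has 1 to 20 rows; each row shifts and turns the commanded pose from where the row before left it, along the tool's axes as they then stand; what a row does not reach is not made up. A row lasts 1/10 s, in which the tool goes at most 50 mm and 8.59 degrees, less where a joint would pass 70% of its speed; a pose out of reach is approached as far as the arm can. A call is refused whole if a number of a shift passes 5 or a number of a turn 0.15, either way. A call with a gripper value outside its range is refused whole. The fingers move at their own pace and stop on an object; "squeeze" is the grip in N (left out, the last holds). Time passes only in rows, so rows that do not move let the fingers close. It gives the time, the measured TCP pose, the force, the opening and the grip force at its end, in the units of the state.
- monitor.state(): the state, without advancing time (a new reading comes with each control period).
- optics.grab_frame(name): name is "side" or "top" or "wrist"; returns the picture (384x512x3 uint8, red, green, blue); there is no depth.
- optics.camera_params(name): a dict with "intrinsics" (3x3 intrinsics, pixels), "origin" and "orientation" of the camera in the world. Camera axes: x right, y down, z forward; pixel columns grow to the right and rows downward; lengths in m; the calibration is good to about 2 mm. A picture is of the moment at which its call begins: read the wrist's pose just before it. camera_params takes no time and is no camera call; for the wrist camera it gives the pose at the moment of the call.
- r.sign_off(): hands the job in; it is judged then, once.
The state is a dict: "time": time; "joint_pos": joint angles; "joint_vel": joint speeds; "tau": joint torques, N m; "tcp_pos": TCP position; "tool_rot": TCP orientation; "ft_force": force on the tool from outside, world axes, zero at the start; "wrist_torque": the same for the moment, N m; "width": finger opening in m; "finger_force": force on a finger pad.
Only numpy, scipy, OpenCV 4.12 (cv2) and the standard library are available. Lean on these libraries where they do the work, as an engineer would, in place of code of your own. Each camera call takes 0.05 s, during which the arm holds its last target. There are 200 camera calls.

TASK

The push-on caps of the three amber jars in the rack got mixed up in the wash: put each cap on the jar whose neck it fits and press it fully home, so that all three jars end up closed. The caps look alike and the necks differ only slightly, so find out by trying which cap goes on which jar, and leave the other things on the bench where they are.

Things in the scene. Friction and masses are not known exactly. Their poses are not given: they have to be found in the camera images.
- jar_rack: grey bench rack, 88 x 262 x 66 mm, fixed to the bench; origin at the centre of its underside, y along the row of three jars (80 mm apart), x across the row. Small clamp screws stick out 11 mm beyond its -x edge, 52 mm above the bench. The jars' rims are the highest things on it.
- mouth_left (a point): centre of the open rim of the jar in the left (+y end) place of the rack, 103 mm above the bench; z up, y along the row towards the left place. The jars are amber glass, held fast: bodies 52 mm across, then a shoulder and a straight neck, free for 27 mm below the rim, wall 3 mm, open inside.
- mouth_middle (a point): centre of the open rim of the jar in the middle place of the rack, 103 mm above the bench; z up, y along the row towards the left place. The three necks measure 30, 34 and 38 mm outside (24, 28 and 32 mm inside); which of them is in which place changes and is not told.
- mouth_right (a point): centre of the open rim of the jar in the right (-y end) place of the rack, 103 mm above the bench; z up, y along the row towards the left place. Fully home, a cap's ceiling rests on this rim and the cap's centre is 10 mm below it, its top 5 mm above it.
- cap_a_center (a point): centre of a white push-on cap, 15 mm above its lower edge. The three caps look alike: ribbed, 48 mm across, 30 mm high, 15 to 35 g, lying open side down. Below, a round skirt bore 25 mm deep and in its middle a round sealing plug that comes down 13 mm from the ceiling; the neck's wall goes between them with 1 mm to spare on either side.
- cap_b_center (a point): centre of a cap like cap_a, 15 mm above its lower edge. The caps are for necks of 30, 34 and 38 mm (bores 32, 36 and 40 mm, plugs 22, 26 and 30 mm, with conical lead-ins, 2.4 mm wide and 3.6 mm long); which cap is which is not told and does not show from outside.
- cap_c_center (a point): centre of a cap like cap_a, 15 mm above its lower edge. A cap goes home on its own neck only: on a larger neck its lower edge stops at the rim (cap centre 11 to 15 mm above the rim), on a smaller one its plug stops there (centre 1 to 5 mm above). Off centre it needs up to 15 N to slide in; 3 mm off it stops on its own neck too.
- small_vial_center (a point): bystander: small white screw-cap vial, 32 mm across, 75 mm high, standing; its centre
- cap_vial_center (a point): bystander: small white vial with blue screw cap, 27 mm across, 56 mm high, standing; its centre
- beaker_100_center (a point): bystander: small glass beaker, 66 x 57 mm, 69 mm high, standing; its centre
- tape_black_center (a point): bystander: roll of black tape lying flat, 51 mm across, 19 mm high; its centre

How it is judged:
By the outcome, as a careful person would: the job done as asked, in the order asked, and still so for the second after the job is handed in, with the robot touching nothing.
It also fails if it takes over 72 s, if anything falls off the work surface, if the arm or the gripper's body presses on something with over 40 N, if the wrist force passes 120 N, or if a joint passes its speed limit or range.

## Working session

There is one attempt and no reset: what is moved stays moved. The work goes in short steps, Python scripts to look and compute and a tool call to move; the robot and the scene stay as the last step left them, time stands still between calls to the robot, and variables do not carry over. Pictures are saved under pics/ and viewed, at most 10 in all, crops included, and the job is handed in when it is done.

Besides the shell and the picture viewer there is one more tool, called after "Emit:" as name(argument=value, ...) on one line, values as JSON. send_rows: Moves the arm, as the interface text tells. Its arguments: {"type":"object","properties":{"fingers":{"type":"array","items":{"type":"number"}},"linear":{"type":"array","items":{"type":"array","items":{"type":"number"}}},"delta_rot":{"type":"array","items":{"type":"array","items":{"type":"number"}}},"squeeze":{"type":"number"}},"required":["fingers","linear","delta_rot"]}

```bash
ls; mkdir -p pics; python3 - <<'E'
from station import monitor, optics, r
import cv2,numpy as np
s=monitor.state(); print(s['tcp_pos'],s['tool_rot'],s['width'],s['time'])
a=[]
for n in("side","top"):
    im=optics.grab_frame(n); cv2.imwrite(f"pics/{n}0.png",im[:,:,::-1]); p=optics.camera_params(n); print(n,p)
E
```

```text
pics
[ 0.16945473 -0.60100158  0.24345131] [[-9.62532384e-01 -2.71165810e-01 -7.16047105e-04]
 [-2.71166731e-01  9.62530068e-01  2.11472398e-03]
 [ 1.15776029e-04  2.22965846e-03 -9.99997508e-01]] 0.08700565238585885 0.0
side {'intrinsics': array([[349.83551018,   0.        , 252.7736024 ],
       [  0.        , 349.83551018, 197.82433689],
       [  0.        ,   0.        ,   1.        ]]), 'origin': array([0.88791654, 0.17339581, 0.86881953]), 'orientation': array([[-0.43625092,  0.79246995, -0.42623528],
       [ 0.89982307,  0.38320675, -0.20849707],
       [-0.00189143, -0.47449338, -0.88025704]])}
top {'intrinsics': array([[461.05689356,   0.        , 253.20356901],
       [  0.        , 461.05689356, 185.7184172 ],
       [  0.        ,   0.        ,   1.        ]]), 'origin': array([ 0.27780632, -0.03070177,  1.55742749]), 'orientation': array([[ 0.02573978, -0.98882759,  0.14682462],
       [-0.99955237, -0.02769803, -0.01130815],
       [ 0.01524856, -0.14646783, -0.9890979 ]])}
```

View pics/top0.png

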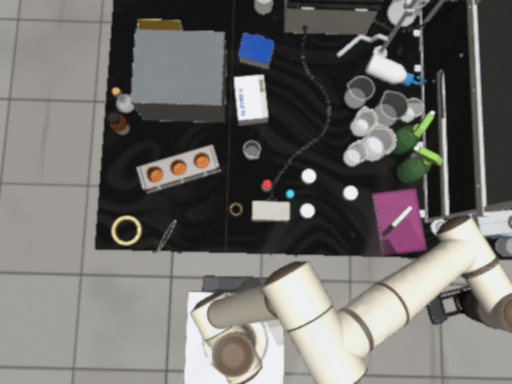

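View pics/side0.png

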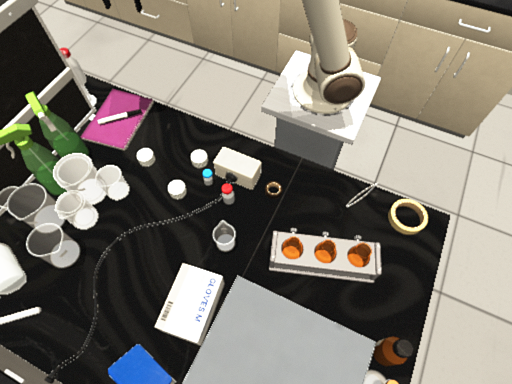

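The top view shows three white caps near (309,176), (350,193) and (307,211), and the rack's amber mouths near (155,174), (179,168) and (202,160). A red-capped vial is at (267,185) and a blue-capped one at (290,193). The side view agrees: caps at (145,157), (199,158) and (177,189), jars at (291,248), (325,251) and (359,254).

```bash
cat > h.py <<'E'
from station import monitor, optics, r
import cv2,numpy as np
def ray(p,uv,z):
    d=p['orientation']@np.linalg.solve(p['intrinsics'],[uv[0],uv[1],1.]); o=p['origin']
    return o+d*(z-o[2])/d[2]
def blobs(im,mask,amin,amax):
    n,l,st,c=cv2.connectedComponentsWithStats(mask.astype(np.uint8))
    return [(c[i],st[i]) for i in range(1,n) if amin<st[i,4]<amax]
def masks(im):
    hsv=cv2.cvtColor(im,cv2.COLOR_RGB2HSV); H,S,V=cv2.split(hsv)
    return dict(white=(V>185)&(S<40),amber=(S>130)&(H>5)&(H<20)&(V>110),red=(S>130)&((H<5)|(H>170))&(V>100),blue=(S>120)&(H>85)&(H<115)&(V>110))
E
python3 - <<'E'
from h import *
for n in("top","side"):
    im=cv2.imread(f"pics/{n}0.png")[:,:,::-1].copy(); p=optics.camera_params(n)
    m=masks(im)
    for k,z in(("white",.03),("amber",.103),("red",.075),("blue",.056)):
        for c,st in blobs(im,m[k],25,700):
            q=ray(p,c,z)
            if .2<q[0]<.75 and -.45<q[1]<.4: print(n,k,c.round(1),st[2:],q.round(3))
E
```

```text
top white [360.9 125.7] [ 14  14 154] [ 0.723 -0.412  0.03 ]
top white [181.8 167.1] [ 70  39 595] [0.561 0.194 0.03 ]
top white [352.1 156.6] [ 15  16 180] [ 0.614 -0.381  0.03 ]
top white [308.5 175.5] [ 14  14 145] [ 0.544 -0.234  0.03 ]
top white [350.3 192.3] [ 14  13 142] [ 0.491 -0.374  0.03 ]
top white [270.5 210.4] [ 36  18 612] [ 0.423 -0.108  0.03 ]
top white [307.1 210.1] [ 13  13 141] [ 0.428 -0.23   0.03 ]
top amber [201.6 160.9] [ 14  14 136] [0.57  0.12  0.103]
top amber [178.5 167.8] [ 15  14 131] [0.545 0.193 0.103]
top amber [155.7 175. ] [ 12  13 119] [0.519 0.264 0.103]
top red [266.8 183.1] [10  9 65] [ 0.508 -0.092  0.075]
top blue [289.8 193.2] [ 9  9 60] [ 0.479 -0.169  0.056]
side white [200.4 117.1] [55 22 84] [ 0.296 -0.296  0.03 ]
side white [251.9 137. ] [43 17 65] [ 0.296 -0.118  0.03 ]
side white [144.4 154.5] [ 16  15 186] [ 0.49  -0.373  0.03 ]
side white [198.4 156.1] [ 16  15 191] [ 0.426 -0.228  0.03 ]
side white [176. 187.] [ 17  16 217] [ 0.544 -0.232  0.03 ]
side white [227.4 195.5] [10  4 32] [ 0.505 -0.091  0.03 ]
side white [225.  239.6] [ 22  30 176] [ 0.622 -0.036  0.03 ]
side white [378.  258.1] [  5  31 108] [0.499 0.33  0.03 ]
side white [319.1 274.3] [104  14 180] [0.602 0.213 0.03 ]
side white [252.8 284. ] [28 15 38] [0.693 0.077 0.03 ]
side white [292.7 303.2] [26 15 42] [0.694 0.181 0.03 ]
side white [325.7 319.3] [20 10 33] [0.694 0.263 0.03 ]
side white [314.6 340.6] [16 14 65] [0.748 0.257 0.03 ]
side white [362.  357.5] [15 15 52] [0.734 0.363 0.03 ]
side amber [292.  248.5] [ 21  22 308] [0.597 0.131 0.103]
side amber [325.1 252. ] [ 21  23 308] [0.572 0.203 0.103]
side amber [358.3 255.5] [ 24  24 303] [0.547 0.274 0.103]
side amber [391.7 339.2] [10  5 29] [0.689 0.39  0.103]
side red [226.5 188.2] [ 12  11 104] [ 0.508 -0.089  0.075]
side blue [206.9 172.8] [11  9 78] [ 0.479 -0.167  0.056]
```

```bash
python3 - <<'E'
import cv2,numpy as np
a=cv2.imread("pics/top0.png")[140:235,130:370]; b=cv2.imread("pics/side0.png")[130:290,120:390]
a=cv2.resize(a,None,fx=3,fy=3,interpolation=2); b=cv2.resize(b,(486,288),interpolation=2)
o=np.zeros((590,720,3),np.uint8); o[:285]=a; o[290:578,:486]=b; cv2.imwrite("pics/z1.png",o)
E
```

```text
(no output)
```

View pics/z1.png

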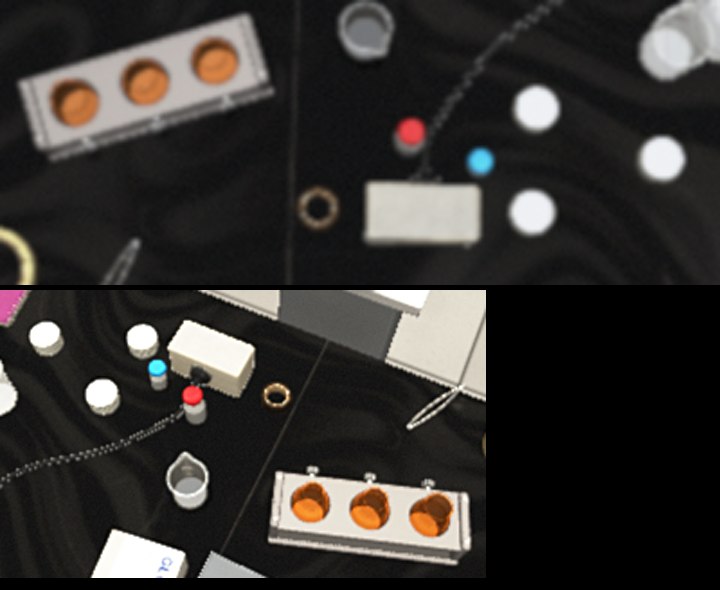

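The crop shows the rack with clamp screws on its robot-facing side, the three caps, both vials and the beige box beside cap C. The amber I segmented lies inside the jars rather than at the rims, so I'll take the rims from the wrist camera. First I'll fly to an overview of the caps.

```bash
cat >> h.py <<'E'
from scipy.spatial.transform import Rotation as R
def plan(pos,yaw,p0=None,R0=None):
    "shift in current tool axes (cm) to pos and turn vector to yaw (tool y direction), tool down"
    s=monitor.state(); p0=s['tcp_pos'] if p0 is None else p0; R0=s['tool_rot'] if R0 is None else R0
    y=np.array([np.cos(yaw),np.sin(yaw),0]); z=np.array([0,0,-1.]); T=np.c_[np.cross(y,z),y,z]
    lin=R0.T@(np.array(pos)-p0)*100; rot=R.from_matrix(R0.T@T).as_rotvec()
    # shift expressed in final axes too
    print("shift in now-axes cm",lin.round(2)," in final axes",(T.T@(np.array(pos)-p0)*100).round(2)," turn",rot.round(4)); return lin,rot
E
python3 - <<'E'
from h import *
plan([.44,-.30,.27],3.48)
E
```

```text
shift in now-axes cm [-34.2   21.65  -2.6 ]  in final axes [-19.42 -35.51  -2.64]  turn [ 1.6000e-03  1.5000e-03 -1.6345e+00]
```

Emit:
send_rows(fingers=[-1, -1, -1, -1, -1, -1, -1, -1, -1, -1, -1, -1, -1, -1, -1, -1, -1, -1, -1, -1], linear=[[-3.8, 2.4, -0.3], [-3.8, 2.4, -0.3], [-3.8, 2.4, -0.3], [-3.8, 2.4, -0.3], [-3.8, 2.4, -0.3], [-3.8, 2.4, -0.3], [-3.8, 2.4, -0.3], [-3.8, 2.4, -0.3], [-3.8, 2.4, -0.3], [0, 0, 0], [0, 0, 0], [0, 0, 0], [0, 0, 0], [0, 0, 0], [0, 0, 0], [0, 0, 0], [0, 0, 0], [0, 0, 0], [0, 0, 0], [0, 0, 0]], delta_rot=[[0, 0, 0], [0, 0, 0], [0, 0, 0], [0, 0, 0], [0, 0, 0], [0, 0, 0], [0, 0, 0], [0, 0, 0], [0, 0, 0], [0, 0, -0.149], [0, 0, -0.149], [0, 0, -0.149], [0, 0, -0.149], [0, 0, -0.149], [0, 0, -0.149], [0, 0, -0.149], [0, 0, -0.149], [0, 0, -0.149], [0, 0, -0.149], [0, 0, -0.146]])

```text
time: 2.1
tcp_pos: [0.4399, -0.3007, 0.271]
tool_rot: [[0.339, -0.941, -0.001], [-0.941, -0.339, 0.001], [-0.001, 0.001, -1.0]]
ft_force: [-0.5, -0.9, -0.0]
width: 0.0868
finger_force: 0.0
```

```bash
python3 - <<'E'
from h import *
s=monitor.state(); p=optics.camera_params("wrist"); im=optics.grab_frame("wrist"); cv2.imwrite("pics/w1.png",im[:,:,::-1])
print(s['time'],s['tcp_pos'],s['joint_pos'].round(2) if hasattr(s['joint_pos'],'round') else s['joint_pos']); print(s['tool_rot']); print(p)
print("cam in tool",s['tool_rot'].T@(p['origin']-s['tcp_pos'])); print(s['tool_rot'].T@p['orientation'])
for c,st in blobs(im,masks(im)["white"],200,9000): print(c.round(1),st,ray(p,c,.03).round(4))
E
```

```text
2.1 [ 0.43987049 -0.30066889  0.27103678] [-0.3   0.21 -0.17 -0.   -1.19  0.64]
[[ 3.39045288e-01 -9.40769529e-01 -9.93100359e-04]
 [-9.40769639e-01 -3.39045940e-01  5.80275019e-04]
 [-8.82611701e-04  7.37539156e-04 -9.99999339e-01]]
{'intrinsics': array([[287.68211894,   0.        , 254.3345095 ],
       [  0.        , 287.68211894, 186.73872395],
       [  0.        ,   0.        ,   1.        ]]), 'origin': array([ 0.46762579, -0.3783318 ,  0.41166431]), 'orientation': array([[-0.94068253, -0.32305101, -0.10370355],
       [-0.33928661,  0.89655233,  0.2847429 ],
       [ 0.00098918,  0.30303789, -0.95297799]])}
cam in tool [ 0.0823491   0.00032367 -0.14070007]
[[ 2.55685853e-04 -9.53245599e-01 -3.02196563e-01]
 [ 9.99999936e-01  1.67617178e-04  3.17361320e-04]
 [-2.51869947e-04 -3.02196625e-01  9.53245580e-01]]
[113.   30.9] [   0    0  170   75 6517] [ 0.6498 -0.39    0.03  ]
[449.6  53.7] [ 398    0  108  118 6268] [ 0.2605 -0.5042  0.03  ]
[489.   87.1] [ 445    3   67  143 5039] [ 0.1935 -0.4875  0.03  ]
[235.7  92.7] [ 218   73   37   40 1134] [ 0.4905 -0.3734  0.03  ]
[397.  156.2] [ 356  103   85  125 4621] [ 0.2599 -0.37    0.03  ]
[166.5 179.5] [150 163  35  34 894] [ 0.5437 -0.2331  0.03  ]
[245.5 208.4] [230 193  32  31 775] [ 0.4269 -0.2295  0.03  ]
[501.2 219. ] [484 194  28  41 478] [ 0.0739 -0.3391  0.03  ]
[217.  308.3] [ 191  289   56   43 1729] [ 0.4131 -0.051   0.03  ]
[304.8 306.2] [293 289  23  28 371] [ 0.2816 -0.1025  0.03  ]
```

View pics/w1.png

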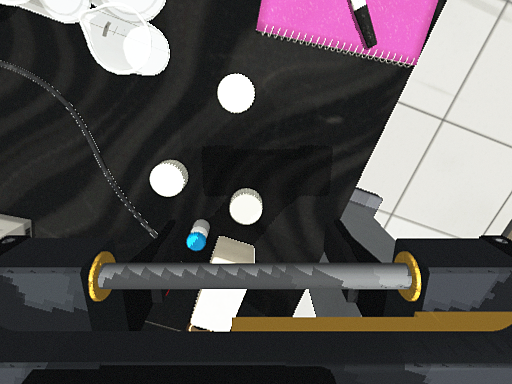

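Three views agree on the caps to about 1 mm: A (0.544,-0.233), B (0.4905,-0.3735) and C (0.427,-0.2295). In the wrist view they appear at (168,179), (236,93) and (246,208). I'll pick up A.

Emit:
send_rows(fingers=[-0.4, -0.4, -0.4, -0.4, -0.4, -0.4, -0.4, -0.4, -0.4, 1, 1, 1, 1], linear=[[-0.95, -4.0, 2.5], [-0.95, -4.0, 2.5], [-0.95, -4.0, 2.5], [0, 0, 4.2], [0, 0, 4.2], [0, 0, 4.2], [0, 0, 3.0], [0, 0, 1.5], [0, 0, 0], [0, 0, 0], [0, 0, 0], [0, 0, 0], [0, 0, 0]], delta_rot=[[0, 0, 0], [0, 0, 0], [0, 0, 0], [0, 0, 0], [0, 0, 0], [0, 0, 0], [0, 0, 0], [0, 0, 0], [0, 0, 0], [0, 0, 0], [0, 0, 0], [0, 0, 0], [0, 0, 0]], squeeze=40)

```text
time: 3.45
tcp_pos: [0.5438, -0.234, 0.0257]
tool_rot: [[0.333, -0.943, 0.0], [-0.943, -0.333, 0.0], [0.0, -0.0, -1.0]]
ft_force: [-0.7, -0.0, -0.4]
width: 0.0466
finger_force: 40.1
```

```bash
python3 - <<'E'
from h import *
# triangulate jars roughly: top rays and side rays of amber blobs
def line(p,uv): return p['origin'],p['orientation']@np.linalg.solve(p['intrinsics'],[*uv,1.])
t=optics.camera_params("top"); d=optics.camera_params("side")
for a,b in(((201.6,160.9),(292,248.5)),((178.5,167.8),(325.1,252)),((155.7,175),(358.3,255.5))):
    o1,d1=line(t,a);o2,d2=line(d,b); k=np.linalg.lstsq(np.c_[d1,-d2],o2-o1,rcond=None)[0]; print((o1+k[0]*d1).round(3),(o2+k[1]*d2).round(3))
s=monitor.state(); print(s['tcp_pos'],s['width'])
plan([.555-.055,.21+.155,.22],3.48)
E
```

```text
[0.579 0.125 0.054] [0.579 0.129 0.054]
[0.554 0.2   0.056] [0.553 0.205 0.057]
[0.527 0.274 0.056] [0.527 0.28  0.058]
[ 0.54379248 -0.23395156  0.02566355] 0.046598134499706276
shift in now-axes cm [-57.94 -15.82 -19.43]  in final axes [-57.95 -15.75 -19.43]  turn [-0.0002 -0.      0.001 ]
```

Emit:
send_rows(fingers=[1, 1, 1, 1, 1, 1, 1, 1, 1, 1, 1, 1, 1, 1, 1, 1], linear=[[0, 0, -4.5], [0, 0, -4.5], [0, 0, -4.5], [-4.6, -1.4, -1.26], [-4.6, -1.4, -1.26], [-4.6, -1.4, -1.26], [-4.6, -1.4, -1.26], [-4.6, -1.4, -1.26], [-4.6, -1.4, -1.26], [-4.6, -1.4, -1.26], [-4.6, -1.4, -1.26], [-4.6, -1.4, -1.26], [-4.6, -1.4, -1.26], [-4.6, -1.4, -1.26], [0, 0, 0], [0, 0, 0]], delta_rot=[[0, 0, 0], [0, 0, 0], [0, 0, 0], [0, 0, 0], [0, 0, 0], [0, 0, 0], [0, 0, 0], [0, 0, 0], [0, 0, 0], [0, 0, 0], [0, 0, 0], [0, 0, 0], [0, 0, 0], [0, 0, 0], [0, 0, 0], [0, 0, 0]])

```text
time: 5.05
tcp_pos: [0.5197, 0.2955, 0.2989]
tool_rot: [[0.335, -0.942, -0.001], [-0.942, -0.335, -0.0], [-0.0, 0.001, -1.0]]
ft_force: [-0.6, 0.1, 0.3]
width: 0.0467
finger_force: 40.1
```

```bash
python3 - <<'E'
from h import *
s=monitor.state(); p=optics.camera_params("wrist"); im=optics.grab_frame("wrist"); cv2.imwrite("pics/w2.png",im[:,:,::-1])
np.savez("w2.npz",**p); print(s['time'],s['tcp_pos'],s['width'])
c=im[0:240,140:380,::-1]; cv2.imwrite("pics/w2c.png",cv2.resize(c,(600,600),interpolation=2))
E
```

```text
5.05 [0.51966171 0.29548427 0.29890419] 0.04670060559842252
```

View pics/w2c.png

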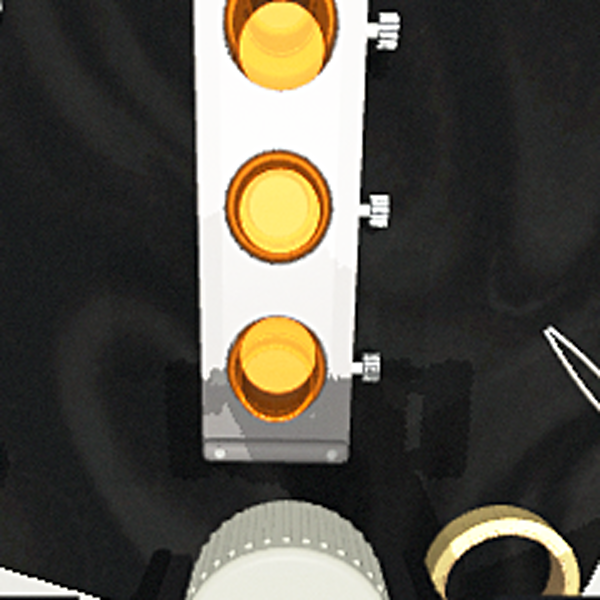

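The crop shows the three jars at (280,45), (278,207) and (278,368). The outer amber outlines are the 52 mm bodies, and the rims are hard to tell apart, so I'll enlarge with more contrast.

```bash
python3 - <<'E'
from h import *
im=cv2.imread("pics/w2.png"); o=[]
for (u,v) in((252,25),(251,83),(251,147)):
    c=im[max(0,v-28):max(0,v-28)+56,u-28:u+28]; c=cv2.resize(c,(266,266),interpolation=2)
    b=cv2.createCLAHE(4,(4,4)); c=np.dstack([b.apply(np.ascontiguousarray(c[:,:,i])) for i in range(3)]); o.append(c)
a=np.hstack(o); g=[]
for (u,v) in((252,25),(251,83),(251,147)):
    c=im[max(0,v-28):max(0,v-28)+56,u-28:u+28,1]; g.append(cv2.cvtColor(cv2.resize(c,(266,266),interpolation=0),8))
cv2.imwrite("pics/z2.png",np.vstack([a,np.hstack(g)]))
E
```

```text
(no output)
```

View pics/z2.png

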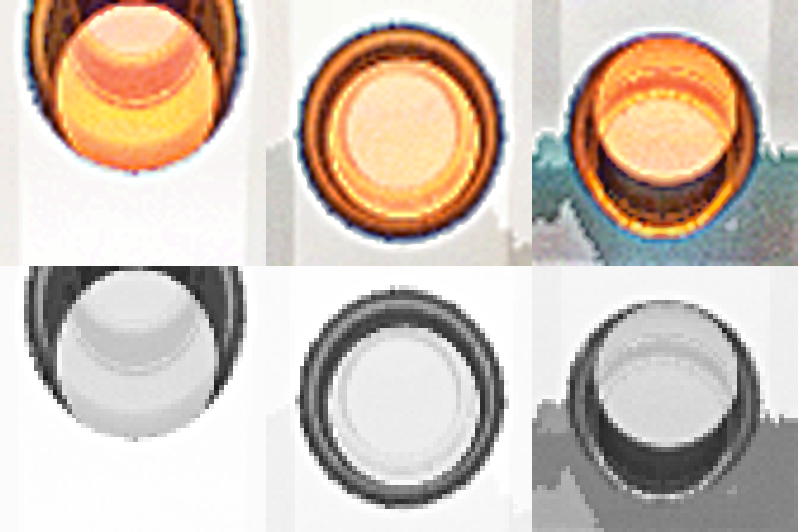

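The bright discs look like the neck rims. I'll cast their edge pixels onto z=0.103 and fit circles.

```bash
cat >> h.py <<'E'
def circ(P):
    A=np.c_[2*P,np.ones(len(P))]; k=np.linalg.lstsq(A,(P**2).sum(1),rcond=None)[0]; rr=np.sqrt(k[2]+k[0]**2+k[1]**2)
    e=np.linalg.norm(P-k[:2],axis=1)-rr; return k[:2],rr,e
def rims(im,p,zs=(.103,),thr=130):
    hsv=cv2.cvtColor(im,cv2.COLOR_RGB2HSV); m=((hsv[...,1]>100)&(hsv[...,0]>8)&(hsv[...,0]<30)&(im[...,1]>thr)).astype(np.uint8)
    big=4; m=cv2.resize(m*255,None,fx=big,fy=big,interpolation=cv2.INTER_LINEAR)
    out=[]
    for c in cv2.findContours((m>127).astype(np.uint8),cv2.RETR_EXTERNAL,cv2.CHAIN_APPROX_NONE)[0]:
        if cv2.contourArea(c)<300*big*big: continue
        c=cv2.convexHull(c)[:,0,:]; uv=(c+.5)/big-.5
        uv=uv[uv[:,1]>1]
        for z in zs:
            P=np.array([ray(p,u,z)[:2] for u in uv]); k,rr,e=circ(P); print(uv.mean(0).round(1),z,"centre",k.round(4),"diam mm",(2000*rr).round(1),"rms",(1000*e.std()).round(2))
E
python3 - <<'E'
from h import *
im=cv2.imread("pics/w2.png")[:,:,::-1].copy(); p=dict(np.load("w2.npz"))
for t in(110,130,150): rims(im,p,thr=t)
E
```

```text
[320.2 322.9] 0.103 centre [0.2493 0.8196] diam mm 821.3 rms 10.46
[331.5 214.7] 0.103 centre [0.3946 0.3308] diam mm 64.4 rms 0.89
[248.2 141.4] 0.103 centre [0.5339 0.2678] diam mm 36.5 rms 0.55
[251.7  83.8] 0.103 centre [0.5549 0.2059] diam mm 43.6 rms 0.11
[252.4  20.6] 0.103 centre [0.5743 0.147 ] diam mm 35.2 rms 0.64
[250.1 142.6] 0.103 centre [0.5336 0.2676] diam mm 36.0 rms 0.15
[249.4  85. ] 0.103 centre [0.5532 0.2083] diam mm 36.9 rms 0.44
[252.8  20.2] 0.103 centre [0.5742 0.147 ] diam mm 35.0 rms 0.57
[250.7 141.5] 0.103 centre [0.5334 0.2676] diam mm 35.5 rms 0.1
[251.8  84.6] 0.103 centre [0.5538 0.2076] diam mm 35.5 rms 0.11
[252.8  19.4] 0.103 centre [0.5742 0.147 ] diam mm 34.9 rms 0.55
```

The bright discs come out only 63 mm apart at z=0.103, so they are the jar floors deeper down. The outer outlines are the bodies. Both give the jar axes, so I'll fit them at their true heights.

```bash
python3 - <<'E'
from h import *
im=cv2.imread("pics/w2.png")[:,:,::-1].copy(); p=dict(np.load("w2.npz"))
print("floor"); rims(im,p,zs=(.01,.015,.02),thr=150)
hsv=cv2.cvtColor(im,cv2.COLOR_RGB2HSV); m=((hsv[...,1]>120)&(hsv[...,0]<30)).astype(np.uint8); m[200:]=0
print("body")
for c in cv2.findContours(m,cv2.RETR_EXTERNAL,cv2.CHAIN_APPROX_NONE)[0]:
    if cv2.contourArea(c)<500: continue
    c=cv2.convexHull(c)[:,0,:]; c=c[c[:,1]>1]
    for z in(.066,.072,.076):
        P=np.array([ray(p,u,z)[:2] for u in c]); k,rr,e=circ(P); print(c.mean(0).round(1),z,k.round(4),(2000*rr).round(1),(1000*e.std()).round(2))
E
```

```text
floor
[250.7 141.5] 0.01 centre [0.5297 0.2814] diam mm 45.3 rms 0.13
[250.7 141.5] 0.015 centre [0.5299 0.2806] diam mm 44.8 rms 0.13
[250.7 141.5] 0.02 centre [0.5301 0.2799] diam mm 44.3 rms 0.13
[251.8  84.6] 0.01 centre [0.5557 0.2048] diam mm 45.4 rms 0.14
[251.8  84.6] 0.015 centre [0.5556 0.205 ] diam mm 44.8 rms 0.14
[251.8  84.6] 0.02 centre [0.5555 0.2051] diam mm 44.3 rms 0.13
[252.8  19.4] 0.01 centre [0.5817 0.1274] diam mm 44.5 rms 0.7
[252.8  19.4] 0.015 centre [0.5813 0.1285] diam mm 44.0 rms 0.69
[252.8  19.4] 0.02 centre [0.5809 0.1295] diam mm 43.5 rms 0.68
body
[117.7 181.8] 0.066 [0.6915 0.3939] 72.3 4.81
[117.7 181.8] 0.072 [0.6892 0.3911] 71.1 4.74
[117.7 181.8] 0.076 [0.6877 0.3892] 70.3 4.68
[249.3 148.8] 0.066 [0.5299 0.2806] 52.8 0.78
[249.3 148.8] 0.072 [0.5302 0.2796] 51.9 0.76
[249.3 148.8] 0.076 [0.5304 0.2789] 51.4 0.75
[250.7  79.4] 0.066 [0.5556 0.2051] 51.0 0.15
[250.7  79.4] 0.072 [0.5554 0.2053] 50.2 0.15
[250.7  79.4] 0.076 [0.5553 0.2054] 49.7 0.15
[254.4  23.2] 0.066 [0.5805 0.1315] 51.1 0.29
[254.4  23.2] 0.072 [0.58   0.1329] 50.3 0.29
[254.4  23.2] 0.076 [0.5796 0.1338] 49.7 0.29
```

Floors and bodies agree: left (0.530,0.281), middle (0.5556,0.205), right (0.581,0.129), spaced 80 mm with yaw 18.7°. I'll try A on the middle jar. TCP z should be about 0.104 when home, 0.115–0.119 at a plug stop, and 0.125–0.129 at an edge stop.

Emit:
send_rows(fingers=[1, 1, 1, 1, 1, 1, 1, 1, 1], linear=[[2.45, -0.09, 3.6], [2.45, -0.09, 3.6], [2.45, -0.09, 3.6], [2.43, -0.08, 3.6], [0, 0, 1.6], [0, 0, 0.7], [0, 0, 0.4], [0, 0, 0.4], [0, 0, 0]], delta_rot=[[0, 0, 0], [0, 0, 0], [0, 0, 0], [0, 0, 0], [0, 0, 0], [0, 0, 0], [0, 0, 0], [0, 0, 0], [0, 0, 0]])

```text
time: 6.0
tcp_pos: [0.5563, 0.2038, 0.1247]
tool_rot: [[0.334, -0.943, 0.001], [-0.943, -0.334, 0.001], [-0.0, -0.001, -1.0]]
ft_force: [-0.4, 0.3, -0.6]
width: 0.047
finger_force: 40.1
```

Emit:
send_rows(fingers=[1, 1, 1, 1], linear=[[-0.08, 0, 0.3], [0, 0, 0.3], [0, 0, 0.3], [0, 0, 0]], delta_rot=[[0, 0, 0], [0, 0, 0], [0, 0, 0], [0, 0, 0]])

```text
time: 6.4
tcp_pos: [0.556, 0.2043, 0.115]
tool_rot: [[0.334, -0.943, 0.0], [-0.943, -0.334, -0.0], [0.0, -0.0, -1.0]]
ft_force: [-0.0, -0.4, 0.3]
width: 0.0473
finger_force: 40.1
```

Emit:
send_rows(fingers=[1, 1, 1], linear=[[0, 0, 0.3], [0, 0, 0.3], [0, 0, 0]], delta_rot=[[0, 0, 0], [0, 0, 0], [0, 0, 0]])

```text
time: 6.7
tcp_pos: [0.5568, 0.2037, 0.1129]
tool_rot: [[0.335, -0.942, 0.003], [-0.942, -0.335, -0.001], [0.002, -0.002, -1.0]]
ft_force: [-5.3, -4.1, 15.7]
width: 0.0469
finger_force: 40.3
```

Emit:
send_rows(fingers=[1, 1, 1, 1], linear=[[0, 0, 0.2], [0, 0, 0.2], [0, 0, 0], [0, 0, 0]], delta_rot=[[0, 0, 0], [0, 0, 0], [0, 0, 0], [0, 0, 0]])

```text
time: 7.1
tcp_pos: [0.5569, 0.2037, 0.1125]
tool_rot: [[0.336, -0.942, 0.004], [-0.942, -0.336, -0.001], [0.002, -0.004, -1.0]]
ft_force: [-11.1, -5.2, 32.7]
width: 0.0472
finger_force: 40.1
```

Contact is at cap centre about 1 mm below the rim, deeper than a plug stop should be, with an 11 N side load towards -x. It could be A's own neck, off centre. I'll ease sideways along that load.

Emit:
send_rows(fingers=[1, 1, 1, 1, 1], linear=[[0, 0.1, -0.2], [0, 0.1, 0], [0, 0.05, 0.1], [0, 0, 0.1], [0, 0, 0]], delta_rot=[[0, 0, 0], [0, 0, 0], [0, 0, 0], [0, 0, 0], [0, 0, 0]])

```text
time: 7.6
tcp_pos: [0.5568, 0.2037, 0.1125]
tool_rot: [[0.336, -0.942, 0.009], [-0.942, -0.336, 0.001], [0.002, -0.009, -1.0]]
ft_force: [-5.3, -4.8, 27.8]
width: 0.0471
finger_force: 40.1
```

Emit:
send_rows(fingers=[1, 1, 1, 1, 1], linear=[[0, -0.15, 0], [0, 0, 0.2], [0, 0, 0.2], [0, 0, 0.2], [0, 0, 0]], delta_rot=[[0, 0, 0], [0, 0, 0], [0, 0, 0], [0, 0, 0], [0, 0, 0]], squeeze=60)

```text
time: 8.1
tcp_pos: [0.557, 0.2037, 0.1122]
tool_rot: [[0.338, -0.941, 0.008], [-0.941, -0.338, -0.0], [0.003, -0.008, -1.0]]
ft_force: [-21.0, -6.8, 58.0]
width: 0.0465
finger_force: 59.9
```

Firm at 58 N, and it self-centres at TCP (0.557,0.2037), so A is too large for the middle neck. That also calibrates the jar centres. Next I'll try A on the right jar.

Emit:
send_rows(fingers=[1, 1, 1, 1, 1], linear=[[0, 0, -3.0], [0, 0, -2.0], [4.0, 0.06, 0], [4.0, 0.06, 0.5], [0, 0, 0.5]], delta_rot=[[0, 0, 0], [0, 0, 0], [0, 0, 0], [0, 0, 0], [0, 0, 0]], squeeze=50)

```text
time: 8.6
tcp_pos: [0.5811, 0.1248, 0.1392]
tool_rot: [[0.329, -0.944, 0.0], [-0.944, -0.329, -0.0], [0.0, -0.0, -1.0]]
ft_force: [0.1, 0.2, 0.3]
width: 0.047
finger_force: 50.1
```

```bash
python3 - <<'E'
from h import *
plan([.5825,.1279,.125],3.467)
E
```

```text
shift in now-axes cm [-0.25 -0.24  1.42]  in final axes [-0.25 -0.24  1.42]  turn [-0.0001 -0.0001  0.0102]
```

Emit:
send_rows(fingers=[1, 1, 1], linear=[[-0.22, -0.22, 0.5], [0, 0, 0.2], [0, 0, 0]], delta_rot=[[0, 0, 0], [0, 0, 0], [0, 0, 0]])

```text
time: 8.9
tcp_pos: [0.5814, 0.1317, 0.1315]
tool_rot: [[0.335, -0.942, -0.001], [-0.942, -0.335, -0.0], [0.0, 0.001, -1.0]]
ft_force: [-1.2, 0.3, 0.5]
width: 0.0466
finger_force: 50.1
```

```bash
python3 - <<'E'
from h import *
print(monitor.state()['tcp_pos'],monitor.state()['joint_vel'])
plan([.5825,.1279,.122],3.467)
E
```

```text
[0.58144793 0.13170195 0.13152194] [ 0.0014517  -0.01024659  0.00750046  0.00431596 -0.00585739 -0.00041551]
shift in now-axes cm [0.39 0.03 0.95]  in final axes [0.39 0.02 0.95]  turn [ 0.0011 -0.0001  0.0159]
```

Emit:
send_rows(fingers=[1, 1, 1, 1], linear=[[0.38, 0.03, 0.0], [0, 0, 0.4], [0, 0, 0.4], [0, 0, 0]], delta_rot=[[0, 0, 0.015], [0, 0, 0], [0, 0, 0], [0, 0, 0]])

```text
time: 9.3
tcp_pos: [0.5822, 0.1271, 0.1234]
tool_rot: [[0.319, -0.948, -0.001], [-0.948, -0.319, -0.0], [-0.0, 0.002, -1.0]]
ft_force: [0.6, 0.0, -0.1]
width: 0.0464
finger_force: 50.1
```

Emit:
send_rows(fingers=[1, 1, 1, 1], linear=[[-0.06, 0, 0.3], [0, 0, 0.3], [0, 0, 0.3], [0, 0, 0]], delta_rot=[[0, 0, 0], [0, 0, 0], [0, 0, 0], [0, 0, 0]])

```text
time: 9.7
tcp_pos: [0.5826, 0.1277, 0.1156]
tool_rot: [[0.32, -0.948, -0.0], [-0.948, -0.32, -0.0], [0.0, 0.0, -1.0]]
ft_force: [-1.1, 0.1, 3.3]
width: 0.0466
finger_force: 50.3
```

Emit:
send_rows(fingers=[1, 1, 1, 1, 1], linear=[[0, 0, 0.3], [0, 0, 0.3], [0, 0, 0.3], [0, 0, 0], [0, 0, 0]], delta_rot=[[0, 0, 0], [0, 0, 0], [0, 0, 0], [0, 0, 0], [0, 0, 0]])

```text
time: 10.2
tcp_pos: [0.5828, 0.1277, 0.1149]
tool_rot: [[0.322, -0.947, 0.004], [-0.947, -0.322, -0.001], [0.002, -0.003, -1.0]]
ft_force: [-17.0, -0.2, 39.9]
width: 0.0471
finger_force: 50.1
```

A stops flat about 2.4 mm higher here than on the middle jar, where it went into the lead-in cone. That is the two-sizes-apart signature, so A is 38, middle is 34, right is 30 and left is 38. A goes to the left jar.

Emit:
send_rows(fingers=[1, 1, 1, 1, 1, 1, 1, 1, 1], linear=[[0, 0, -2.5], [0, 0, -2.0], [-4.0, 0, 0], [-4.0, 0, 0], [-4.0, 0, 0], [-4.0, 0, 0], [0, 0, 1.0], [0, 0, 0.8], [0, 0, 0]], delta_rot=[[0, 0, 0], [0, 0, 0], [0, 0, 0], [0, 0, 0], [0, 0, 0], [0, 0, 0], [0, 0, 0], [0, 0, 0], [0, 0, 0]])

```text
time: 11.1
tcp_pos: [0.5307, 0.2779, 0.1311]
tool_rot: [[0.318, -0.948, -0.003], [-0.948, -0.318, -0.002], [0.001, 0.004, -1.0]]
ft_force: [0.4, -0.6, -0.5]
width: 0.0472
finger_force: 50.2
```

```bash
python3 - <<'E'
from h import *
plan([.5313,.2795,.122],3.467)
E
```

```text
shift in now-axes cm [-0.13 -0.11  0.91]  in final axes [-0.13 -0.11  0.91]  turn [ 0.004  -0.0013 -0.0014]
```

Emit:
send_rows(fingers=[1, 1, 1, 1, 1, 1], linear=[[-0.12, -0.1, 0.3], [0, 0, 0.3], [0, 0, 0.3], [0, 0, 0.3], [0, 0, 0.2], [0, 0, 0]], delta_rot=[[0, 0, 0], [0, 0, 0], [0, 0, 0], [0, 0, 0], [0, 0, 0], [0, 0, 0]])

```text
time: 11.7
tcp_pos: [0.5317, 0.2802, 0.1186]
tool_rot: [[0.319, -0.948, -0.001], [-0.948, -0.319, -0.001], [0.001, 0.002, -1.0]]
ft_force: [-0.7, -2.6, -0.7]
width: 0.0468
finger_force: 50.1
```

Emit:
send_rows(fingers=[1, 1, 1, 1, 1, 1], linear=[[0.05, 0.03, 0.3], [0, 0, 0.3], [0, 0, 0.3], [0, 0, 0.3], [0, 0, 0.3], [0, 0, 0]], delta_rot=[[0, 0, 0], [0, 0, 0], [0, 0, 0], [0, 0, 0], [0, 0, 0], [0, 0, 0]])

```text
time: 12.3
tcp_pos: [0.5318, 0.2801, 0.1035]
tool_rot: [[0.319, -0.948, -0.001], [-0.948, -0.319, -0.0], [0.0, 0.001, -1.0]]
ft_force: [-0.2, -2.0, -1.5]
width: 0.0469
finger_force: 50.1
```

Emit:
send_rows(fingers=[1, 1, 1, 1, 1], linear=[[0, 0, 0.3], [0, 0, 0.3], [0, 0, 0.3], [0, 0, 0], [0, 0, 0]], delta_rot=[[0, 0, 0], [0, 0, 0], [0, 0, 0], [0, 0, 0], [0, 0, 0]])

```text
time: 12.8
tcp_pos: [0.5319, 0.2801, 0.1028]
tool_rot: [[0.322, -0.947, 0.002], [-0.947, -0.322, -0.001], [0.001, -0.002, -1.0]]
ft_force: [-15.7, -6.3, 36.6]
width: 0.0469
finger_force: 50.1
```

Firm stop at TCP z 0.103: A is home on the left jar. I'll release it and go to cap C.

Emit:
send_rows(fingers=[1, -0.4, -0.4, -0.4, -0.4, -0.4, -0.4, -0.4, -0.4, -0.4, -0.4, -0.4, -0.4, -0.4, -0.4, -0.4, -0.4, -0.4, -0.4, -0.4], linear=[[0, 0, -0.8], [0, 0, 0], [0, 0, 0], [0, 0, 0], [0, 0, -4.0], [0, 0, -4.0], [0, 0, -4.0], [4.08, 2.38, 0], [4.08, 2.38, 0], [4.08, 2.38, 0], [4.08, 2.38, 0], [4.08, 2.38, 0], [4.08, 2.38, 0], [4.08, 2.38, 0], [4.08, 2.38, 0], [4.08, 2.38, 0], [4.08, 2.38, 0], [4.08, 2.38, 0], [0, 0, 4.0], [0, 0, 4.0]], delta_rot=[[0, 0, 0], [0, 0, 0], [0, 0, 0], [0, 0, 0], [0, 0, 0], [0, 0, 0], [0, 0, 0], [0, 0, 0], [0, 0, 0], [0, 0, 0], [0, 0, 0], [0, 0, 0], [0, 0, 0], [0, 0, 0], [0, 0, 0], [0, 0, 0], [0, 0, 0], [0, 0, 0], [0, 0, 0], [0, 0, 0]])

```text
time: 14.8
tcp_pos: [0.4281, -0.2306, 0.1427]
tool_rot: [[0.316, -0.949, 0.005], [-0.949, -0.316, -0.001], [0.002, -0.004, -1.0]]
ft_force: [1.1, 0.4, -1.0]
width: 0.0609
finger_force: 0.0
```

```bash
python3 - <<'E'
from h import *
s=monitor.state(); print(s['joint_vel'])
plan([.4269,-.2297,.0257],3.467)
im=optics.grab_frame("top"); cv2.imwrite("pics/top2.png",im[:,:,::-1]); p=optics.camera_params("top")
for c,st in blobs(im,masks(im)["white"],60,250):
    q=ray(p,c,.03); print(c.round(1),st[4],q.round(3),ray(p,c,.108).round(3))
E
```

```text
[ 0.03613344  0.51683771 -0.56094452 -0.00437312  1.0285153  -0.00294471]
shift in now-axes cm [-0.15  0.13 11.7 ]  in final axes [-0.12  0.08 11.7 ]  turn [-0.0041 -0.0022 -0.0041]
[395.9  11.1] 225 [ 1.148 -0.541  0.03 ] [ 1.104 -0.515  0.108]
[352.9  43.3] 104 [ 1.021 -0.386  0.03 ] [ 0.983 -0.368  0.108]
[408.9 114.3] 97 [ 0.768 -0.578  0.03 ] [ 0.743 -0.55   0.108]
[352.2 156.6] 195 [ 0.614 -0.381  0.03 ] [ 0.596 -0.363  0.108]
[352.6 192.3] 92 [ 0.492 -0.382  0.03 ] [ 0.481 -0.364  0.108]
[283.2 212. ] 161 [ 0.419 -0.15   0.03 ] [ 0.412 -0.144  0.108]
[401.7 215.9] 111 [ 0.417 -0.546  0.03 ] [ 0.41  -0.519  0.108]
[438.4 227.4] 151 [ 0.382 -0.667  0.03 ] [ 0.377 -0.635  0.108]
```

Emit:
send_rows(fingers=[-0.4, -0.4, -0.4, -0.4, -0.4, -0.4], linear=[[-0.1, 0.08, 2.0], [0, 0, 3.0], [0, 0, 3.0], [0, 0, 2.0], [0, 0, 0.5], [0, 0, 0]], delta_rot=[[0, 0, 0], [0, 0, 0], [0, 0, 0], [0, 0, 0], [0, 0, 0], [0, 0, 0]])

```text
time: 15.45
tcp_pos: [0.4266, -0.2279, 0.0379]
tool_rot: [[0.32, -0.947, -0.001], [-0.947, -0.32, -0.0], [-0.0, 0.001, -1.0]]
ft_force: [-0.9, -0.4, -0.1]
width: 0.0608
finger_force: 0.0
```

```bash
python3 - <<'E'
from h import *
print(monitor.state()['tcp_pos']);plan([.4269,-.2297,.0257],3.467)
E
```

```text
[ 0.4265892  -0.22791366  0.03794097]
shift in now-axes cm [0.18 0.03 1.22]  in final axes [0.18 0.03 1.22]  turn [0.001  0.0002 0.0005]
```

Emit:
send_rows(fingers=[-0.4, -0.4, -0.4, 1, 1, 1, 1], linear=[[0.24, 0.03, 0.6], [0, 0, 0.6], [0, 0, 0], [0, 0, 0], [0, 0, 0], [0, 0, 0], [0, 0, 0]], delta_rot=[[0, 0, 0], [0, 0, 0], [0, 0, 0], [0, 0, 0], [0, 0, 0], [0, 0, 0], [0, 0, 0]])

```text
time: 16.15
tcp_pos: [0.4268, -0.2304, 0.0265]
tool_rot: [[0.319, -0.948, 0.001], [-0.948, -0.319, -0.0], [0.0, -0.001, -1.0]]
ft_force: [-0.2, 0.2, 1.6]
width: 0.0469
finger_force: 50.0
```

```bash
python3 - <<'E'
from h import *
s=monitor.state();print(s['tcp_pos'],s['width']);plan([.5569,.2037,.145],3.467)
E
```

```text
[ 0.42678203 -0.23040783  0.02648527] 0.04687374084018311
shift in now-axes cm [-36.98 -26.2  -11.85]  in final axes [-36.97 -26.21 -11.85]  turn [-0.0005 -0.0004 -0.0003]
```

Emit:
send_rows(fingers=[1, 1, 1, 1, 1, 1, 1, 1, 1, 1, 1, 1, 1, 1, 1, 1], linear=[[0, 0, -4.1], [0, 0, -4.1], [0, 0, -4.1], [0, 0, -4.1], [-3.7, -2.62, 0.4], [-3.7, -2.62, 0.4], [-3.7, -2.62, 0.4], [-3.7, -2.62, 0.4], [-3.7, -2.62, 0.4], [-3.7, -2.62, 0.4], [-3.7, -2.62, 0.4], [-3.7, -2.62, 0.4], [-3.7, -2.62, 0.6], [-3.7, -2.62, 0.6], [0, 0, 0.5], [0, 0, 0]], delta_rot=[[0, 0, 0], [0, 0, 0], [0, 0, 0], [0, 0, 0], [0, 0, 0], [0, 0, 0], [0, 0, 0], [0, 0, 0], [0, 0, 0], [0, 0, 0], [0, 0, 0], [0, 0, 0], [0, 0, 0], [0, 0, 0], [0, 0, 0], [0, 0, 0]])

```text
time: 17.75
tcp_pos: [0.5558, 0.2044, 0.1396]
tool_rot: [[0.321, -0.947, -0.003], [-0.947, -0.321, -0.001], [0.0, 0.003, -1.0]]
ft_force: [0.3, -0.9, 0.1]
width: 0.0467
finger_force: 50.0
```

```bash
python3 - <<'E'
from h import *
s=monitor.state();print(s['tcp_pos'],s['width']);plan([.5569,.2037,.13],3.467)
E
```

```text
[0.55577169 0.20444842 0.13959558] 0.04674798949220585
shift in now-axes cm [ 0.11 -0.09  0.96]  in final axes [ 0.11 -0.08  0.96]  turn [ 0.0032 -0.0004  0.0009]
```

Emit:
send_rows(fingers=[1, 1, 1, 1, 1, 1], linear=[[0.1, -0.08, 0.4], [0, 0, 0.4], [0, 0, 0.4], [0, 0, 0.3], [0, 0, 0.3], [0, 0, 0]], delta_rot=[[0, 0, 0], [0, 0, 0], [0, 0, 0], [0, 0, 0], [0, 0, 0], [0, 0, 0]])

```text
time: 18.35
tcp_pos: [0.5576, 0.2029, 0.1227]
tool_rot: [[0.319, -0.948, -0.001], [-0.948, -0.319, -0.0], [0.0, 0.001, -1.0]]
ft_force: [-0.6, -0.7, 0.1]
width: 0.0469
finger_force: 50.0
```

The lower edge is 7 mm below the rim without contact, so C fits over: it is the 34 cap. Continuing down.

Emit:
send_rows(fingers=[1, 1, 1, 1, 1, 1, 1], linear=[[-0.07, 0.04, 0.3], [0, 0, 0.3], [0, 0, 0.3], [0, 0, 0.3], [0, 0, 0.3], [0, 0, 0.3], [0, 0, 0]], delta_rot=[[0, 0, 0], [0, 0, 0], [0, 0, 0], [0, 0, 0], [0, 0, 0], [0, 0, 0], [0, 0, 0]])

```text
time: 19.05
tcp_pos: [0.5571, 0.2037, 0.1048]
tool_rot: [[0.319, -0.948, -0.0], [-0.948, -0.319, -0.0], [0.0, 0.0, -1.0]]
ft_force: [-0.2, -0.0, 0.9]
width: 0.047
finger_force: 50.0
```

Emit:
send_rows(fingers=[1, 1, 1, 1, 1], linear=[[0, 0, 0.3], [0, 0, 0.4], [0, 0, 0.3], [0, 0, 0], [0, 0, 0]], delta_rot=[[0, 0, 0], [0, 0, 0], [0, 0, 0], [0, 0, 0], [0, 0, 0]])

```text
time: 19.55
tcp_pos: [0.5575, 0.2039, 0.104]
tool_rot: [[0.322, -0.947, 0.004], [-0.947, -0.322, -0.0], [0.002, -0.003, -1.0]]
ft_force: [-17.0, -2.2, 40.2]
width: 0.0469
finger_force: 50.0
```

C is home on the middle jar. I'll release it and go to cap B.

Emit:
send_rows(fingers=[1, -0.4, -0.4, -0.4, -0.4, -0.4, -0.4, -0.4, -0.4, -0.4, -0.4, -0.4, -0.4, -0.4, -0.4, -0.4, -0.4, -0.4, -0.4], linear=[[0, 0, -0.9], [0, 0, 0], [0, 0, 0], [0, 0, 0], [0, 0, -4.0], [0, 0, -4.0], [0, 0, -4.0], [4.39, 2.06, 0], [4.39, 2.06, 0], [4.39, 2.06, 0], [4.39, 2.06, 0], [4.39, 2.06, 0], [4.39, 2.06, 0], [4.39, 2.06, 0], [4.39, 2.06, 0], [4.39, 2.06, 0], [4.39, 2.06, 0], [4.39, 2.06, 0], [4.39, 2.06, 0]], delta_rot=[[0, 0, 0], [0, 0, 0], [0, 0, 0], [0, 0, 0], [0, 0, 0], [0, 0, 0], [0, 0, 0], [0, 0, 0], [0, 0, 0], [0, 0, 0], [0, 0, 0], [0, 0, 0], [0, 0, 0], [0, 0, 0], [0, 0, 0], [0, 0, 0], [0, 0, 0], [0, 0, 0], [0, 0, 0]])

```text
time: 21.45
tcp_pos: [0.4907, -0.3764, 0.2229]
tool_rot: [[0.319, -0.948, -0.001], [-0.948, -0.319, 0.001], [-0.001, 0.001, -1.0]]
ft_force: [1.6, -0.3, 0.2]
width: 0.061
finger_force: 0.0
```

Emit:
send_rows(fingers=[-0.4, -0.4, -0.4, -0.4, -0.4, -0.4], linear=[[0, 0, 0], [0, 0, 0], [0, 0, 0], [0, 0, 4.5], [0, 0, 4.5], [0, 0, 0]], delta_rot=[[0, 0, -0.149], [0, 0, -0.149], [0, 0, -0.149], [0, 0, 0], [0, 0, 0], [0, 0, 0]])

```text
time: 22.05
tcp_pos: [0.4869, -0.3721, 0.1264]
tool_rot: [[0.696, -0.718, -0.014], [-0.718, -0.696, 0.008], [-0.016, 0.004, -1.0]]
ft_force: [-1.3, 0.1, -1.6]
width: 0.061
finger_force: 0.0
```

```bash
python3 - <<'E'
from h import *
s=monitor.state();print(s['tcp_pos'],s['width']);y=np.arctan2(*s['tool_rot'][[1,0],1])
plan([.4905,-.3741,.0260],y)
E
```

```text
[ 0.48685496 -0.37207827  0.12644641] 0.06097245894816355
shift in now-axes cm [ 0.55 -0.17 10.04]  in final axes [ 0.4  -0.12 10.04]  turn [ 0.0045  0.0155 -0.    ]
```

Emit:
send_rows(fingers=[-0.4, -0.4, -0.4, -0.4], linear=[[0.2, -0.1, 3.0], [0, 0, 3.0], [0, 0, 2.0], [0, 0, 0]], delta_rot=[[0, 0, 0], [0, 0, 0], [0, 0, 0], [0, 0, 0]])

```text
time: 22.45
tcp_pos: [0.4924, -0.3748, 0.0524]
tool_rot: [[0.698, -0.717, -0.005], [-0.717, -0.698, 0.002], [-0.004, 0.002, -1.0]]
ft_force: [-0.3, 0.6, 0.3]
width: 0.0609
finger_force: 0.0
```

```bash
python3 - <<'E'
from h import *
s=monitor.state();print(s['tcp_pos'],s['width'],abs(s['joint_vel']).max());y=np.arctan2(*s['tool_rot'][[1,0],1])
plan([.4905,-.3741,.0260],y)
E
```

```text
[ 0.49238881 -0.37478741  0.05237415] 0.06085248945122241 0.04487350256728413
shift in now-axes cm [-0.17  0.08  2.64]  in final axes [-0.18  0.09  2.64]  turn [ 0.002   0.0044 -0.    ]
```

Emit:
send_rows(fingers=[-0.4, -0.4, -0.4, -0.4, 1, 1, 1, 1], linear=[[-0.17, 0.08, 1.2], [0, 0, 0.9], [0, 0, 0.5], [0, 0, 0], [0, 0, 0], [0, 0, 0], [0, 0, 0], [0, 0, 0]], delta_rot=[[0, 0, 0], [0, 0, 0], [0, 0, 0], [0, 0, 0], [0, 0, 0], [0, 0, 0], [0, 0, 0], [0, 0, 0]])

```text
time: 23.25
tcp_pos: [0.4918, -0.3746, 0.0287]
tool_rot: [[0.698, -0.716, 0.001], [-0.716, -0.698, -0.001], [0.001, -0.0, -1.0]]
ft_force: [0.1, -0.4, 2.2]
width: 0.0465
finger_force: 50.0
```

```bash
python3 - <<'E'
from h import *
s=monitor.state();print(s['tcp_pos'],s['width']);plan([.5825,.1279,.15],3.467)
E
```

```text
[ 0.49183166 -0.37463568  0.02870062] 0.04648411698029528
shift in now-axes cm [-29.66 -41.56 -12.15]  in final axes [-44.72 -24.66 -12.13]  turn [-4.000e-04 -9.000e-04  4.468e-01]
```

Emit:
send_rows(fingers=[1, 1, 1, 1, 1, 1, 1, 1, 1, 1, 1, 1, 1, 1, 1, 1, 1, 1], linear=[[0, 0, -4.5], [0, 0, -4.5], [0, 0, -4.5], [0, 0, 0], [0, 0, 0], [0, 0, 0], [-4.06, -2.24, 0.1], [-4.06, -2.24, 0.1], [-4.06, -2.24, 0.1], [-4.06, -2.24, 0.1], [-4.06, -2.24, 0.1], [-4.06, -2.24, 0.1], [-4.06, -2.24, 0.1], [-4.06, -2.24, 0.1], [-4.06, -2.24, 0.1], [-4.06, -2.24, 0.1], [-4.06, -2.24, 0.1], [0, 0, 0]], delta_rot=[[0, 0, 0], [0, 0, 0], [0, 0, 0], [0, 0, 0.149], [0, 0, 0.149], [0, 0, 0.149], [0, 0, 0], [0, 0, 0], [0, 0, 0], [0, 0, 0], [0, 0, 0], [0, 0, 0], [0, 0, 0], [0, 0, 0], [0, 0, 0], [0, 0, 0], [0, 0, 0], [0, 0, 0]])

```text
time: 25.05
tcp_pos: [0.5835, 0.1325, 0.152]
tool_rot: [[0.325, -0.946, 0.002], [-0.946, -0.325, 0.001], [-0.0, -0.002, -1.0]]
ft_force: [-0.0, -0.2, 0.1]
width: 0.0467
finger_force: 50.0
```

Emit:
send_rows(fingers=[1, 1, 1], linear=[[0, 0, 0.5], [0, 0, 0], [0, 0, 0]], delta_rot=[[0, 0, 0], [0, 0, 0], [0, 0, 0]])

```text
time: 25.35
tcp_pos: [0.582, 0.1261, 0.1469]
tool_rot: [[0.318, -0.948, -0.001], [-0.948, -0.318, -0.0], [0.0, 0.001, -1.0]]
ft_force: [-0.5, -0.1, -0.3]
width: 0.0465
finger_force: 50.0
```

```bash
python3 - <<'E'
from h import *
s=monitor.state();print(s['tcp_pos'],s['width']);plan([.5829,.1267,.13],3.467)
E
```

```text
[0.58199416 0.126132   0.1468836 ] 0.04646224133444249
shift in now-axes cm [-0.03 -0.11  1.69]  in final axes [-0.02 -0.1   1.69]  turn [ 0.001  -0.0001 -0.002 ]
```

Emit:
send_rows(fingers=[1, 1, 1, 1, 1, 1, 1, 1], linear=[[-0.03, -0.1, 0.8], [0, 0, 0.6], [0, 0, 0.3], [0, 0, 0.3], [0, 0, 0.3], [0, 0, 0.3], [0, 0, 0.3], [0, 0, 0]], delta_rot=[[0, 0, 0], [0, 0, 0], [0, 0, 0], [0, 0, 0], [0, 0, 0], [0, 0, 0], [0, 0, 0], [0, 0, 0]])

```text
time: 26.15
tcp_pos: [0.583, 0.128, 0.1176]
tool_rot: [[0.319, -0.948, -0.001], [-0.948, -0.319, -0.0], [0.0, 0.001, -1.0]]
ft_force: [-0.4, -0.5, 0.1]
width: 0.0472
finger_force: 50.0
```

Emit:
send_rows(fingers=[1, 1, 1, 1, 1, 1, 1], linear=[[0.05, 0, 0.3], [0, 0, 0.3], [0, 0, 0.3], [0, 0, 0.3], [0, 0, 0.3], [0, 0, 0.5], [0, 0, 0]], delta_rot=[[0, 0, 0], [0, 0, 0], [0, 0, 0], [0, 0, 0], [0, 0, 0], [0, 0, 0], [0, 0, 0]])

```text
time: 26.85
tcp_pos: [0.5836, 0.1276, 0.106]
tool_rot: [[0.322, -0.947, 0.002], [-0.947, -0.322, -0.002], [0.002, -0.002, -1.0]]
ft_force: [-16.5, -0.1, 37.8]
width: 0.047
finger_force: 50.0
```

Firm stop at 0.106, exactly home for this grasp. I'll release, back off to the left and verify.

Emit:
send_rows(fingers=[1, -0.4, -0.4, -0.4, -0.4, -0.4, -0.4, -0.4, -0.4, -0.4, -0.4, -0.4, -0.4, -0.4], linear=[[0, 0, -0.9], [0, 0, 0], [0, 0, 0], [0, 0, 0], [0, 0, -4.5], [0, 0, -4.5], [0, 0, -4.5], [0, 0, -4.5], [-4.5, 0, 0], [-4.5, 0, 0], [-4.5, 0, 0], [-4.5, 0, 0], [0, 0, 0], [0, 0, 0]], delta_rot=[[0, 0, 0], [0, 0, 0], [0, 0, 0], [0, 0, 0], [0, 0, 0], [0, 0, 0], [0, 0, 0], [0, 0, 0], [0, 0, 0], [0, 0, 0], [0, 0, 0], [0, 0, 0], [0, 0, 0], [0, 0, 0]])

```text
time: 28.25
tcp_pos: [0.5256, 0.2992, 0.2858]
tool_rot: [[0.321, -0.947, -0.001], [-0.947, -0.321, -0.001], [0.001, 0.002, -1.0]]
ft_force: [1.0, -0.2, -0.5]
width: 0.0608
finger_force: 0.0
```

```bash
python3 - <<'E'
from h import *
a=optics.grab_frame("wrist")[:,:,::-1]; b=optics.grab_frame("side")[130:300,100:400,::-1]
o=np.zeros((600,800,3),np.uint8); o[:300,:400]=cv2.resize(a,(400,300)); o[300:,:529]=cv2.resize(b,(529,300),interpolation=2); cv2.imwrite("pics/f.png",o)
E
```

```text
(no output)
```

View pics/f.png

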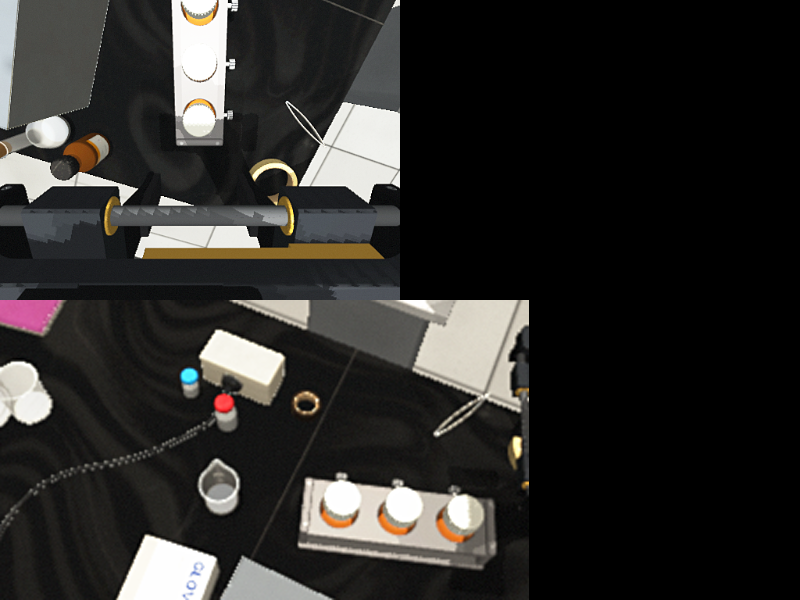

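All three jars carry a level cap at about (341,503), (402,510) and (463,517). Both vials and the beaker are undisturbed.

```bash
python3 -c "
from station import r
print(r.sign_off())"
```

```text
the job is handed in; nothing more can be done
None
```

All three jars are closed and the job is handed in at about 28 s: cap A is on the left jar, C on the middle and B on the right, each pressed to a firm stop, and the vials and beaker were not moved.

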